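# Turn the drilled rail end for end in the punching jig

### The arm

A 6-joint arm with a two-finger parallel gripper is mounted at the origin on a cart in front of the work surface, level with it; the furniture and walls round the work are solid. World frame = base frame: x ahead of the robot, y to its left, z up, the work surface at z = 0. Lengths are in mm, angles in rad, forces in N, time in s.
With the tool pointing down it reaches from about 150 to 775 mm from the base axis. Payload 6.1 kg.
Tool frame: the origin (TCP) lies on the mounting face of the last link; the fingertips stand 173 mm ahead of it and the grasp point (between the pads) lies 155 mm ahead of it; z points along the fingers, y is the direction in which the jaws open and shut (so a half turn about z gives the same grasp; the last joint's range is limited). The gripper opens to 85 mm and grips with 20 to 120 N. Pads are 22 mm wide; open, the fingers measure 114 mm over their backs; the gripper's body (76 mm by 85 mm) begins 54 mm behind the grasp point. The pads swing forward as they close: fully open they stand 13 mm farther back than shut.
Start: joints at [-1.199, 0.126, -0.04, 1.405, 0, 1.571], TCP at [190.721, -489.116, 404.695] pointing down, gripper open.
Joint ranges: [-2.72, 2.72], [-0.95, 1.95], [-1.27, 1.35], [-1.78, 2.02], [-1.46, 1.47], [-3.14, 3.14]. Speed limits (rad/s): [2.39, 2.39, 3.01, 3.14, 3.14, 3.14].

### API

Orientations are given as a unit quaternion [w, x, y, z].
In Python, from cell import sensors, imaging, order, regions_of, landmark_of gives the robot as it stands. The module is installed in compiled form; this text tells all that it offers.
- The arm moves only by the tool jog_arm, never from a script. Its argument "deltas" is a list of rows, each a list of 6 numbers: the shift along the tool's x, y, z in m, then the turn, a rotation vector about the tool's x, y, z in degrees. A call has 1 to 8 rows; each row shifts and turns the commanded pose from where the row before left it, along the tool's axes as they then stand; what a row does not reach is not made up. A row lasts 1/10 s, in which the tool goes at most 50 mm and 8.59 degrees, less where a joint would pass 70% of its speed; a pose out of reach is approached as far as the arm can. A call with a gripper value outside its range is refused whole. "hand" is the opening, from 0 (shut) to 1 (fully open), set as the call begins (left out, the last holds). The fingers move at their own pace and stop on an object; "newtons" is the grip in N (left out, the last holds). Time passes only in rows, so rows that do not move let the fingers close. It gives the time, the measured TCP pose, the force and the opening at its end, in the units of the state.
- sensors.sense(): the state, without advancing time (a new reading comes with each control period).
- imaging.read_camera(name): name is "scene" or "top"; returns a dict with "image" (420x560x3 uint8, red, green, blue), "fx", "fy", "cx", "cy" (pixels), "dist" ([k1, k2, p1, p2, k3] as OpenCV has them; the pictures are not rectified), "origin" and "orientation" of the camera in the world. Camera axes: x right, y down, z forward; pixel columns grow to the right and rows downward; lengths in mm; the calibration is good to about 2 mm. A picture is of the moment at which its call begins. There is no depth.
- order.finish_job(): hands the job in, once; it reports no verdict.
Trained networks look in the newest picture that a camera, given by its name, has taken for a name from the list of things; names that differ only in an ending like _2 or _b are one class to them, and where a whole thing is asked for, a point or a joint stands for the part that bears it (a point fixed in the world has none). Each returns a list of dicts, best first, with "score" (0 to 1); they miss things now and then, are a little off and sometimes report something else, mostly with a low value. They report only what shows in the picture. A call takes as long as a camera call.
- regions_of(camera, target): "region" (420x560 bool, what is visible of it) and "box" ([left, top, width, height] in pixels, round what is visible of it).
- landmark_of(camera, target): "xy" ([column, row] in pixels: a listed point, or the origin of a listed thing).
The state is a dict: "time_s": time; "joint_positions": joint angles; "joint_velocities": joint speeds; "joint_torque": joint torques, N m; "eef_pos": TCP position; "orientation": TCP orientation; "force": force on the tool from outside, world axes, zero at the start; "wrist_torque": the same for the moment, N m; "opening": finger opening in mm.
Only numpy, scipy, OpenCV 4.12 (cv2) and the standard library are available. Lean on these libraries where they do the work, as an engineer would, in place of code of your own. Each camera call takes 0.05 s, during which the arm holds its last target. There are 200 camera calls.

### The job

The wooden rail in the punching jig has been drilled at one end; now its other end must be set up for punching. Swing the gate bar open, draw the rail out of the slot beneath the bridge, turn it end for end with the pencil cross still on top, and slide it back in flat between the fences until the cross sits right under the punch point. Then swing the gate fully shut and leave the bridge and the sanding block beside the jig where they are.

Things in the scene. Friction and masses are not known exactly. Their poses are not given: they have to be found in the camera images.
- jig: Punching jig fixed to the worktop: plywood base 270 x 140 x 12 mm (x -165 to +105, y -70 to +70) with a straight open-topped channel along x. Origin on the worktop below the channel's centre line; x points along the channel inward, away from the mouth, which faces -x; z up. The channel floor is the base's top, 12 mm above the worktop. A wooden stop closes the inner end at x +92.
- mouth (a point): Centre of the channel mouth on the channel floor, at x -102 of the jig. Between the two wooden fences (14 mm thick, 10 mm high, tops 22 mm above the worktop, outer sides 32 mm from the centre line) the channel is 36 mm wide from x -75 inward; between x -75 and the mouth the fences flare to about 43 mm apart.
- punch_tip (a point): Point of the steel centre punch, over the channel's centre line, 56 mm above the worktop, 4 mm above the top of a rail lying in the channel. The punch is upright, 15 mm thick at most; its round head is straight above the point, its top 96 mm above the worktop. It hangs on the nose of the bridge and is screwed tight with it, somewhere between x +20 and +50 of the jig.
- bridge_top (a point): Middle of the top of the low aluminium bridge beam across the channel, 67 mm above the worktop, 22 mm inward (jig +x) of the punch point. The bridge is 24 mm long in x and 94 mm wide; its window is 70 mm wide and its underside is 57 mm above the worktop: the rail passes beneath. Its nose, 22 mm wide, reaches 14 mm beyond the punch toward the mouth, 67 to 77 mm above the worktop.
- rail: Loose pale wooden rail, 180 x 32 x 40 mm (length x, width y, height z), about 160 g. Origin at the centre of its underside. A pencil cross is on top near the +x end, a drilled hole near the -x end. At the start it lies in the channel under the bridge, cross toward the mouth (its x opposite to the jig's x), hole inward, its centre between x -12 and -2 of the jig.
- cross (a point): Centre of the dark pencil cross (24 mm strokes) on the rail's top face, on its centre line, 65 mm from its centre and 25 mm from its end.
- hole (a point): Centre of the mouth of the 14 mm drilled hole in the rail's top, 65 mm from its centre at the other end.
- gate (a joint): Angle of the wooden gate bar, rad: 0 = shut, square across the channel mouth (at a stop); grows as it swings outward, away from the bridge, clockwise from above, to 1.8; at 1.57 it points straight out, alongside the channel line. Starts nearly shut; stays where it is left (light friction, about 1 N at the peg). Bar 12 mm wide, top 28 mm above the worktop, at x -152 of the jig when shut.
- gate_pivot (a point): On the gate's vertical pivot axis, 62 mm above the worktop, at x -152, y +46 of the jig (46 mm to one side of the channel's centre line).
- gate_peg (a point): Top centre of the upright round wooden grip peg on the gate's free end, 18 mm in diameter, from 28 to 62 mm above the worktop, 90 mm from the pivot.
- sanding_block: Dark sanding block 110 x 58 x 30 mm lying on the worktop to the right of the jig; origin at the centre of its underside. To be left where it is.

How it is judged:
By the outcome, as a careful person would: the job done as asked, in the order asked, and still so for the second after the job is handed in, with the robot touching nothing.
It also fails if it takes over 72 s, if anything falls off the work surface, if the arm or the gripper's body presses on something with over 40 N, if the wrist force passes 120 N, or if a joint passes its speed limit or range.

## Working session

There is one attempt and no reset: what is moved stays moved. The work goes in short steps, Python scripts to look and compute and a tool call to move; the robot and the scene stay as the last step left them, time stands still between calls to the robot, and variables do not carry over. Pictures are saved under pics/ and viewed, about 8 in all and at most 12, crops included, and the job is handed in when it is done.

Besides the shell and the picture viewer there is one more tool, called by a JSON object that holds its "name" and its "arguments", one argument or row to a line. jog_arm: Moves the arm, as the interface text tells. Its arguments: {"type":"object","properties":{"deltas":{"type":"array"},"hand":{"type":"number"},"newtons":{"type":"number"}},"required":["deltas"]}

```bash
mkdir -p pics
cat > h.py <<'E'
import numpy as np, cv2
from scipy.spatial.transform import Rotation as R
from cell import sensors, imaging, order, regions_of, landmark_of
def rot(q): return R.from_quat([q[1],q[2],q[3],q[0]])
def ray(c,xy):
    K=np.array([[c['fx'],0,c['cx']],[0,c['fy'],c['cy']],[0,0,1.]])
    u=cv2.undistortPoints(np.array([[xy]],float),K,np.array(c['dist'],float))[0,0]
    return np.array(c['origin'],float), rot(c['orientation']).apply([u[0],u[1],1.])
def atz(c,xy,z):
    o,d=ray(c,xy); return o+d*(z-o[2])/d[2]
def proj(c,P):
    K=np.array([[c['fx'],0,c['cx']],[0,c['fy'],c['cy']],[0,0,1.]])
    Rm=rot(c['orientation']).inv(); p=Rm.apply(np.atleast_2d(P)-np.array(c['origin']))
    return cv2.projectPoints(p,np.zeros(3),np.zeros(3),K,np.array(c['dist'],float))[0][:,0]
E
python3 - <<'E'
from h import *
np.set_printoptions(precision=1,suppress=True)
Z=dict(mouth=12,punch_tip=56,bridge_top=67,cross=52,hole=52,gate_pivot=62,gate_peg=62,jig=0,rail=12,sanding_block=0)
ims=[]
for n in ['scene','top']:
    c=imaging.read_camera(n); ims.append(c['image']); cv2.imwrite(f'pics/{n}0.png',c['image'][:,:,::-1])
    print(n,c['origin'],c['orientation'],c['fx'])
    for k,z in Z.items():
        for r in landmark_of(n,k)[:2]: print(k,round(r['score'],2),np.array(r['xy']),atz(c,r['xy'],z))
s=sensors.sense(); print(s)
E
```

```text
scene [ 83.4 545.8 694.8] [ 0.1 -0.4  0.8 -0.4] 415.11013576206375
mouth 0.7 [251.4 246.5] [538.8 197.7  12. ]
punch_tip 0.96 [192.2 266.8] [543.9 337.4  56. ]
punch_tip 0.2 [211.1 267.1] [519.9 310.6  56. ]
bridge_top 0.83 [183.2 276.4] [528.3 365.6  67. ]
cross 0.77 [235.9 240.6] [544.8 232.1  52. ]
cross 0.2 [212.9 268.5] [517.7 308.4  52. ]
hole 0.73 [181.7 277.5] [538.6 364.8  52. ]
gate_pivot 0.79 [281.2 230.5] [498.7 149.9  62. ]
gate_peg 0.93 [252.2 205.1] [595.3 147.9  62. ]
jig 0.63 [211.7 274.8] [541.3 300.3   0. ]
rail 0.66 [211.  266.9] [550.5 294.2  12. ]
sanding_block 0.68 [338.5 176.5] [ 582.5 -127.6    0. ]
top [492.3 117.4 920.5] [ 0.  -0.7  0.7 -0. ] 451.8886418679054
mouth 0.57 [233.9 224.3] [537.1 192.   12. ]
punch_tip 0.83 [159.1 222.1] [542. 332.  56.]
bridge_top 0.86 [147. 221.] [543.9 352.3  67. ]
cross 0.87 [216. 219.] [546.1 223.   52. ]
hole 0.66 [181.2 223.6] [538.5 290.2  52. ]
hole 0.57 [144.8 225.1] [536.9 360.7  52. ]
gate_pivot 0.82 [258.4 245.3] [494.  142.1  62. ]
gate_pivot 0.44 [145.6 227.2] [532.4 356.4  62. ]
gate_peg 0.67 [258.  195.2] [589.4 141.2  62. ]
jig 0.85 [181.1 222. ] [544.5 300.7   0. ]
rail 0.86 [183.1 225.5] [536.7 294.3  12. ]
sanding_block 0.79 [390.9 201.1] [ 578.8 -131.     0. ]
{'time_s': 1.1, 'joint_positions': array([-1.2,  0.1, -0. ,  1.4,  0. ,  1.6]), 'joint_velocities': array([-0.,  0.,  0.,  0., -0.,  0.]), 'joint_torque': array([ -0. , -43.6,  35.3,   0. ,   0. ,  -0. ]), 'eef_pos': array([ 190.7, -489.1,  404.7]), 'orientation': array([-0. ,  1. ,  0.2,  0. ]), 'force': array([-0.9, -0.2, -0.3]), 'wrist_torque': array([-0., -0., -0.]), 'opening': 85.41672693016743}
```

View pics/scene0.png

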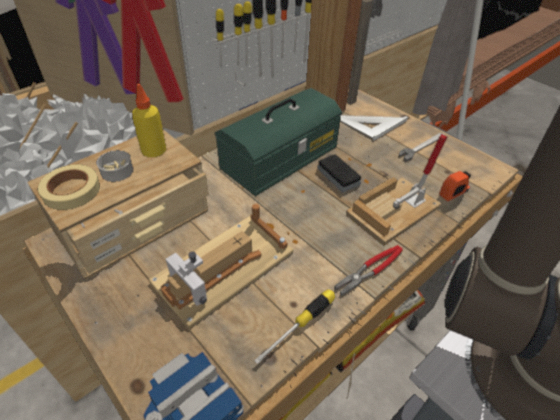

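View pics/top0.png

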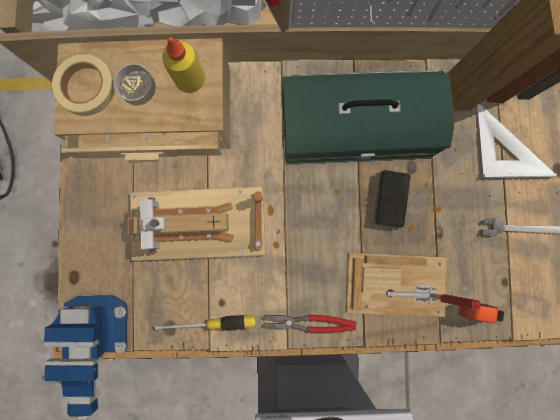

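The two views show the jig lengthwise along world y, with its mouth facing −y. In the top view the gate pivot is at (258,245), the peg at (258,195), the cross at (216,220) and the bridge at about (148,222). Next I'll refine the jig's yaw and the punch position on an enlarged crop.

Run:
```python
from h import *
np.set_printoptions(precision=2,suppress=True)
c=imaging.read_camera('top'); im=c['image'][:,:,::-1]
crop=cv2.resize(im[175:275,120:280],None,fx=5,fy=5,interpolation=cv2.INTER_CUBIC)
for i in range(0,160,20): cv2.putText(crop,str(120+i),(i*5,10),0,.35,(0,0,255)); cv2.line(crop,(i*5,0),(i*5,5),(0,0,255))
for i in range(0,100,20): cv2.putText(crop,str(175+i),(0,i*5+4),0,.35,(0,0,255))
cv2.imwrite('pics/c1.png',crop)
for t in ['jig','rail','gate','bridge_top','sanding_block']:
    for r in regions_of('top',t)[:1]:
        m=r['region'].astype(np.uint8); rc=cv2.minAreaRect(cv2.findNonZero(m)); b=cv2.boxPoints(rc)
        z=dict(jig=12,rail=52,gate=28,bridge_top=67,sanding_block=30)[t]
        print(t,round(r['score'],2),rc,'\n',np.array([atz(c,p,z)[:2] for p in b]))
for t in ['toolbox']: pass
print('toolbox front',atz(c,(285,160),0),atz(c,(285,160),60)); print('cab',atz(c,(220,155),0),atz(c,(220,130),100))
s=sensors.sense();print(s['eef_pos'],s['orientation'],rot(s['orientation']).as_matrix())
```

```text
jig 0.67 ((195.15362548828125, 223.96319580078125), (69.30633544921875, 136.87290954589844), 87.53187561035156) 
 [[606.45 412.36]
 [612.8  134.08]
 [473.18 130.66]
 [466.45 405.37]]
rail 0.59 ((180.59246826171875, 223.12643432617188), (18.287071228027344, 95.17095184326172), 87.51044464111328) 
 [[554.86 384.52]
 [559.25 200.28]
 [524.06 199.17]
 [519.57 382.77]]
gate 0.87 ((257.5, 220.5), (57.0, 9.0), 90.0) 
 [[599.8  151.93]
 [599.45 134.05]
 [486.64 136.12]
 [487.01 153.8 ]]
bridge_top 0.82 ((151.93679809570312, 225.0462188720703), (54.122779846191406, 24.54203224182129), 87.51044464111328) 
 [[587.01 368.89]
 [588.09 321.82]
 [485.6  317.37]
 [484.38 363.96]]
sanding_block 0.76 ((391.28253173828125, 198.37005615234375), (32.709842681884766, 55.555912017822266), 6.632514476776123) 
 [[ 530.97  -82.54]
 [ 641.5  -100.08]
 [ 632.77 -166.07]
 [ 522.   -147.66]]
toolbox front [668.45  85.9    0.  ] [656.97  87.95  60.  ]
cab [681.54 220.01   0.  ] [708.11 208.54 100.  ]
[ 190.72 -489.11  404.68] [0.   0.98 0.18 0.  ] [[ 0.93  0.36  0.  ]
 [ 0.36 -0.93 -0.  ]
 [ 0.    0.   -1.  ]]
```

View pics/c1.png

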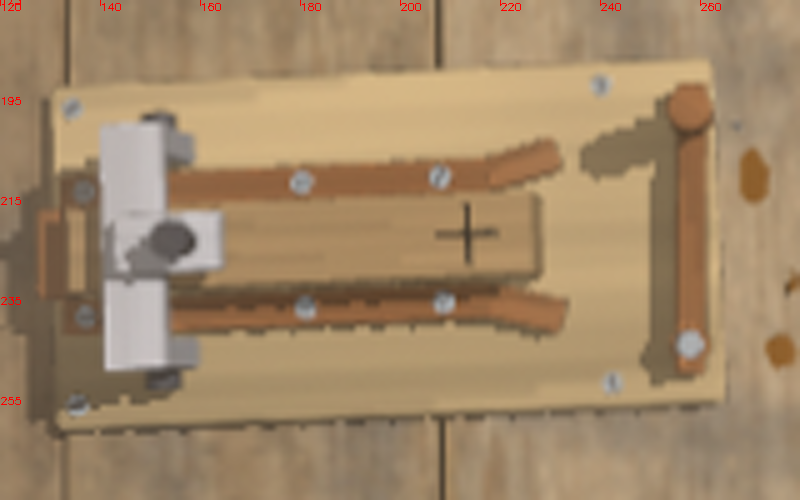

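```bash
cat >> h.py <<'E'
def fit(J,W):
    J=np.array(J,float);W=np.array(W,float);a=J-J.mean(0);b=W-W.mean(0)
    th=np.arctan2((a[:,0]*b[:,1]-a[:,1]*b[:,0]).sum(),(a*b).sum())
    Rm=np.array([[np.cos(th),-np.sin(th)],[np.sin(th),np.cos(th)]]); t=W.mean(0)-Rm@J.mean(0)
    return th,Rm,t,W-(J@Rm.T+t)
E
python3 - <<'E'
from h import *
np.set_printoptions(precision=1,suppress=True)
c=imaging.read_camera('top')
P=lambda x,y,z: atz(c,(120+(x+.5)/5-.5,175+(y+.5)/5-.5),z)[:2]
W=[P(55,90,12),P(710,62,12),P(723,402,12),P(62,432,12),P(690,345,62)]
J=[(105,-70),(-165,-70),(-165,70),(105,70),(-152,46)]
th,Rm,t,res=fit(J,W); print(np.degrees(th),t,'\n',res)
inv=lambda w:(w-t)@Rm
for n,a in dict(punch=(172,240,96),cross=(467,233,52),peg=(690,108,62),pivot=(690,345,62),railc1=(535,195,52),railc2=(541,274,52),nose_a=(222,212,77),nose_b=(222,269,77),br_bl=(105,370,67),br_tl=(100,125,67)).items():
    w=P(*a); print(n,w,'jig',inv(w))
E
```

```text
91.41485395315709 [539.1 296.6] 
 [[-0.9 -1.9]
 [-1.6  1.6]
 [ 1.3  2.3]
 [ 0.9 -2.1]
 [ 0.3  0. ]]
punch [538.9 331.4] jig [34.8 -0.7]
cross [541.9 228.8] jig [-67.8  -1.1]
peg [587.5 142. ] jig [-155.8  -44.5]
pivot [497.2 143.5] jig [-152.    45.7]
railc1 [556.1 202.5] jig [-94.5 -14.6]
railc2 [525.6 200.6] jig [-95.7  15.9]
nose_a [550.2 317.5] jig [ 20.6 -11.6]
nose_b [528.8 317.5] jig [21.2  9.8]
br_bl [491.9 364.4] jig [69.  45.5]
br_tl [584.9 366.8] jig [ 69.  -47.6]
```

```bash
cat >> h.py <<'E'
TH=np.radians(91.41); T0=np.array([539.1,296.6])
def jw(x,y): # jig->world
    return T0+np.array([[np.cos(TH),-np.sin(TH)],[np.sin(TH),np.cos(TH)]])@[x,y]
def wj(w): return np.array([[np.cos(TH),np.sin(TH)],[-np.sin(TH),np.cos(TH)]])@(np.array(w[:2])-T0)
def down(th): # tool x at th deg, z down
    t=np.radians(th); x=np.array([np.cos(t),np.sin(t),0]); z=np.array([0,0,-1.]); return R.from_matrix(np.c_[x,np.cross(z,x),z])
def th_of(r): x=r.as_matrix()[:,0]; return np.degrees(np.arctan2(x[1],x[0]))
def plan(wps,start=None,ccw=None):
    """wps: (x,y,z,theta,nrows); theta relative turn follows sign of theta difference"""
    if start is None:
        s=sensors.sense(); p=np.array(s['eef_pos'],float); r=rot(s['orientation'])
    else: p=np.array(start[:3],float); r=down(start[3])
    print('start',p.round(1),round(th_of(r),2)); out=[]; th=th_of(r)
    for x,y,z,t,n in wps:
        q=np.array([x,y,z],float); d=(t-th)
        for i in range(n):
            r1=down(th+d*(i+1)/n); p1=p+(q-p)/(n-i)
            dl=r.inv().apply(p1-p)/1000; rv=np.degrees((r.inv()*r1).as_rotvec())
            out.append([round(float(v),4)+0. for v in dl]+[round(float(v),2)+0. for v in rv]); p=p1; r=r1
        th=t
    for i in range(0,len(out),8): print('['+','.join('['+','.join(f'{v:g}' for v in o)+']' for o in out[i:i+8])+']')
def st():
    s=sensors.sense(); p=s['eef_pos']; print('t',round(s['time_s'],2),'tcp',np.round(p,1),'jig',wj(p).round(1),'th',round(th_of(rot(s['orientation'])),2),'j6',round(s['joint_positions'][5],2),'F',np.round(s['force'],1),'open',round(s['opening'],1))
E
python3 - <<'E'
from h import *
plan([(587.5,142,300,181.4,24),(587.5,142,207,181.4,4)])
E
```

```text
start [ 190.7 -489.1  404.7] 21.3
[[0.025,-0.0185,0.0044,0,0,-6.67],[0.0269,-0.0155,0.0044,0,0,-6.67],[0.0285,-0.0122,0.0044,0,0,-6.67],[0.0298,-0.0088,0.0044,0,0,-6.67],[0.0306,-0.0053,0.0044,0,0,-6.67],[0.031,-0.0017,0.0044,0,0,-6.67],[0.031,0.0019,0.0044,0,0,-6.67],[0.0306,0.0055,0.0044,0,0,-6.67]]
[[0.0297,0.009,0.0044,0,0,-6.67],[0.0285,0.0124,0.0044,0,0,-6.67],[0.0269,0.0156,0.0044,0,0,-6.67],[0.0249,0.0186,0.0044,0,0,-6.67],[0.0225,0.0214,0.0044,0,0,-6.67],[0.0199,0.0239,0.0044,0,0,-6.67],[0.017,0.026,0.0044,0,0,-6.67],[0.0139,0.0278,0.0044,0,0,-6.67]]
[[0.0105,0.0292,0.0044,0,0,-6.67],[0.0071,0.0302,0.0044,0,0,-6.67],[0.0035,0.0309,0.0044,0,0,-6.67],[-0.0001,0.0311,0.0044,0,0,-6.67],[-0.0037,0.0308,0.0044,0,0,-6.67],[-0.0073,0.0302,0.0044,0,0,-6.67],[-0.0107,0.0291,0.0044,0,0,-6.67],[-0.014,0.0277,0.0044,0,0,-6.67]]
[[0,0,0.0232,0,0,0],[0,0,0.0232,0,0,0],[0,0,0.0232,0,0,0],[0,0,0.0232,0,0,0]]
```

{"name": "jog_arm", "arguments": {
  "deltas": [
    [0.025,-0.0185,0.0044,0,0,-6.67],
    [0.0269,-0.0155,0.0044,0,0,-6.67],
    [0.0285,-0.0122,0.0044,0,0,-6.67],
    [0.0298,-0.0088,0.0044,0,0,-6.67],
    [0.0306,-0.0053,0.0044,0,0,-6.67],
    [0.031,-0.0017,0.0044,0,0,-6.67],
    [0.031,0.0019,0.0044,0,0,-6.67],
    [0.0306,0.0055,0.0044,0,0,-6.67]
  ],
  "hand": 0.5,
  "newtons": 40
}}

```text
time_s: 2.25
eef_pos: [323.5, -277.7, 369.5]
orientation: [0.0, 0.794, 0.608, 0.0]
force: [-0.3, 0.6, -0.1]
opening: 42.8
```

{"name": "jog_arm", "arguments": {
  "deltas": [
    [0.0297,0.009,0.0044,0,0,-6.67],
    [0.0285,0.0124,0.0044,0,0,-6.67],
    [0.0269,0.0156,0.0044,0,0,-6.67],
    [0.0249,0.0186,0.0044,0,0,-6.67],
    [0.0225,0.0214,0.0044,0,0,-6.67],
    [0.0199,0.0239,0.0044,0,0,-6.67],
    [0.017,0.026,0.0044,0,0,-6.67],
    [0.0139,0.0278,0.0044,0,0,-6.67]
  ]
}}

```text
time_s: 3.05
eef_pos: [455.9, -67.2, 334.3]
orientation: [0.0, 0.436, 0.9, 0.0]
force: [0.1, 0.9, 0.5]
opening: 42.7
```

{"name": "jog_arm", "arguments": {
  "deltas": [
    [0.0105,0.0292,0.0044,0,0,-6.67],
    [0.0071,0.0302,0.0044,0,0,-6.67],
    [0.0035,0.0309,0.0044,0,0,-6.67],
    [0,0.0311,0.0044,0,0,-6.67],
    [-0.0037,0.0308,0.0044,0,0,-6.67],
    [-0.0073,0.0302,0.0044,0,0,-6.67],
    [-0.0107,0.0291,0.0044,0,0,-6.67],
    [-0.014,0.0277,0.0044,0,0,-6.67]
  ]
}}

```text
time_s: 3.85
eef_pos: [588.0, 143.2, 298.8]
orientation: [-0.0, -0.015, 1.0, -0.0]
force: [0.4, -0.9, -0.1]
opening: 42.8
```

Run:
```python
from h import *
st(); plan([(587.5,142,300,181.4,2),(587.5,142,207,181.4,5)])
```

```text
t 3.85 tcp [588.  143.2 298.8] jig [-154.6  -45.1] th -178.33 j6 0.21 F [ 0.4 -0.9 -0.1] open 42.8
start [588.  143.2 298.8] -178.33
[[0.0003,-0.0006,-0.0006,0,0,-179.87],[-0.0003,0.0006,-0.0006,0,0,-179.87],[0,0,0.0186,0,0,0],[0,0,0.0186,0,0,0],[0,0,0.0186,0,0,0],[0,0,0.0186,0,0,0],[0,0,0.0186,0,0,0]]
```

{"name": "jog_arm", "arguments": {
  "deltas": [
    [0,0,0.0232,0,0,0],
    [0,0,0.0232,0,0,0],
    [0,0,0.0232,0,0,0],
    [0,0,0.022,0,0,0],
    [0,0,0,0,0,0]
  ]
}}

```text
time_s: 4.35
eef_pos: [586.2, 141.7, 204.2]
orientation: [-0.003, -0.012, 1.0, -0.001]
force: [-0.2, -0.2, -0.1]
opening: 42.6
```

```bash
sed -i 's/d=(t-th)$/d=(t-th+180)%360-180/' h.py
python3 - <<'E'
from h import *
st(); w=[]
n=18
for i in range(1,n+1):
    a=0.03+(1.78-0.03)*i/n; x,y=jw(-152-90*np.sin(a),46-90*np.cos(a)); w.append((x,y,207,181.4-np.degrees(a),1))
plan(w)
E
```

```text
t 4.35 tcp [586.2 141.7 204.2] jig [-156.   -43.2] th -178.61 j6 0.21 F [-0.2 -0.2 -0.1] open 42.6
start [586.2 141.7 204.2] -178.61
[[0,-0.0074,-0.0028,-0.09,-0.32,7.28],[0.0004,-0.0087,0,0,0,5.57],[0.0004,-0.0087,0,0,0,5.57],[0.0004,-0.0087,0,0,0,5.57],[0.0004,-0.0087,0,0,0,5.57],[0.0004,-0.0087,0,0,0,5.57],[0.0004,-0.0087,0,0,0,5.57],[0.0004,-0.0087,0,0,0,5.57]]
[[0.0004,-0.0087,0,0,0,5.57],[0.0004,-0.0087,0,0,0,5.57],[0.0004,-0.0087,0,0,0,5.57],[0.0004,-0.0087,0,0,0,5.57],[0.0004,-0.0087,0,0,0,5.57],[0.0004,-0.0087,0,0,0,5.57],[0.0004,-0.0087,0,0,0,5.57],[0.0004,-0.0087,0,0,0,5.57]]
[[0.0004,-0.0087,0,0,0,5.57],[0.0004,-0.0087,0,0,0,5.57]]
```

{"name": "jog_arm", "arguments": {
  "deltas": [
    [0,0,0,0,0,0],
    [0,0,0,0,0,0],
    [0,-0.0074,-0.0028,0,0,7.28],
    [0.0004,-0.0087,0,0,0,5.57],
    [0.0004,-0.0087,0,0,0,5.57],
    [0.0004,-0.0087,0,0,0,5.57],
    [0.0004,-0.0087,0,0,0,5.57],
    [0.0004,-0.0087,0,0,0,5.57]
  ],
  "hand": 0.3
}}

```text
time_s: 5.15
eef_pos: [573.6, 93.9, 212.1]
orientation: [0.001, 0.292, 0.956, 0.001]
force: [0.2, 1.0, -0.5]
opening: 25.4
```

{"name": "jog_arm", "arguments": {
  "deltas": [
    [0.0004,-0.0087,0,0,0,5.57],
    [0.0004,-0.0087,0,0,0,5.57],
    [0.0004,-0.0087,0,0,0,5.57],
    [0.0004,-0.0087,0,0,0,5.57],
    [0.0004,-0.0087,0,0,0,5.57],
    [0.0004,-0.0087,0,0,0,5.57],
    [0.0004,-0.0087,0,0,0,5.57],
    [0.0004,-0.0087,0,0,0,5.57]
  ]
}}

```text
time_s: 5.95
eef_pos: [517.4, 55.7, 212.2]
orientation: [0.001, 0.633, 0.774, 0.001]
force: [0.3, 0.1, -0.8]
opening: 25.6
```

{"name": "jog_arm", "arguments": {
  "deltas": [
    [0.0004,-0.0087,0,0,0,5.57],
    [0.0004,-0.0087,0,0,0,5.57],
    [0.0004,-0.0087,0,0,0,5.57],
    [0.0004,-0.0087,0,0,0,5.57],
    [0,0,0,0,0,0]
  ]
}}

```text
time_s: 6.45
eef_pos: [482.1, 55.4, 211.9]
orientation: [0.001, 0.769, 0.639, 0.001]
force: [0.3, 0.0, 0.3]
opening: 26.0
```

Run:
```python
from h import *
st(); s=sensors.sense(); p=s['eef_pos']
print('angle',np.arctan2(*( -(wj(p)-[-152,46]))), wj(p)-[-152,46])
x,y=jw(-58,0)
plan([(p[0],p[1],270,th_of(rot(s['orientation'])),3),(x,y,270,91.41,8),(x,y,198,91.41,4)])
```

```text
t 6.45 tcp [482.1  55.4 211.9] jig [-239.7   63. ] th 79.4 j6 1.87 F [0.3 0.  0.3] open 26.0
angle 1.7618083772463375 [-87.7023119   16.95895442]
start [482.1  55.4 211.9] 79.4
[[0,0,-0.0194,0.13,-0.04,0],[0,0,-0.0194,0,0,0],[0,0,-0.0194,0,0,0],[0.0239,0.003,0,0,0,-1.5],[0.0238,0.0036,0,0,0,-1.5],[0.0237,0.0042,0,0,0,-1.5],[0.0235,0.0048,0,0,0,-1.5],[0.0234,0.0055,0,0,0,-1.5]]
[[0.0233,0.0061,0,0,0,-1.5],[0.0231,0.0067,0,0,0,-1.5],[0.0229,0.0073,0,0,0,-1.5],[0,0,0.018,0,0,0],[0,0,0.018,0,0,0],[0,0,0.018,0,0,0],[0,0,0.018,0,0,0]]
```

{"name": "jog_arm", "arguments": {
  "deltas": [
    [0,0,-0.0194,0,0,0],
    [0,0,-0.0194,0,0,0],
    [0,0,-0.0194,0,0,0],
    [0.0239,0.003,0,0,0,-1.5],
    [0.0238,0.0036,0,0,0,-1.5],
    [0.0237,0.0042,0,0,0,-1.5],
    [0.0235,0.0048,0,0,0,-1.5],
    [0.0234,0.0055,0,0,0,-1.5]
  ]
}}

```text
time_s: 7.25
eef_pos: [519.6, 171.1, 269.6]
orientation: [0.0, 0.725, 0.689, 0.001]
force: [0.4, -0.3, 0.3]
opening: 25.9
```

{"name": "jog_arm", "arguments": {
  "deltas": [
    [0.0233,0.0061,0,0,0,-1.5],
    [0.0231,0.0067,0,0,0,-1.5],
    [0.0229,0.0073,0,0,0,-1.5],
    [0,0,0,0,0,0],
    [0,0,0,0,0,0]
  ],
  "hand": 0.7
}}

```text
time_s: 7.75
eef_pos: [541.1, 239.0, 268.9]
orientation: [0.0, 0.698, 0.716, 0.0]
force: [-0.7, -0.7, -0.5]
opening: 59.8
```

Run:
```python
from h import *
st(); c=imaging.read_camera('top'); cv2.imwrite('pics/t2.png',cv2.resize(c['image'][120:320,100:400,::-1],None,fx=2.6,fy=2.6))
x,y=jw(-58,0)
plan([(x,y,199,91.41,4)])
```

```text
t 7.75 tcp [541.1 239.  268.9] jig [-57.6  -0.6] th 91.53 j6 1.96 F [-0.7 -0.7 -0.5] open 59.8
start [540.9 238.5 268.8] 91.47
[[0,-0.0001,0.0175,0.02,0.01,0.01],[0,-0.0001,0.0175,0,0,0.01],[0,-0.0001,0.0175,0,0,0.01],[0,-0.0001,0.0175,0,0,0.01]]
```

View pics/t2.png

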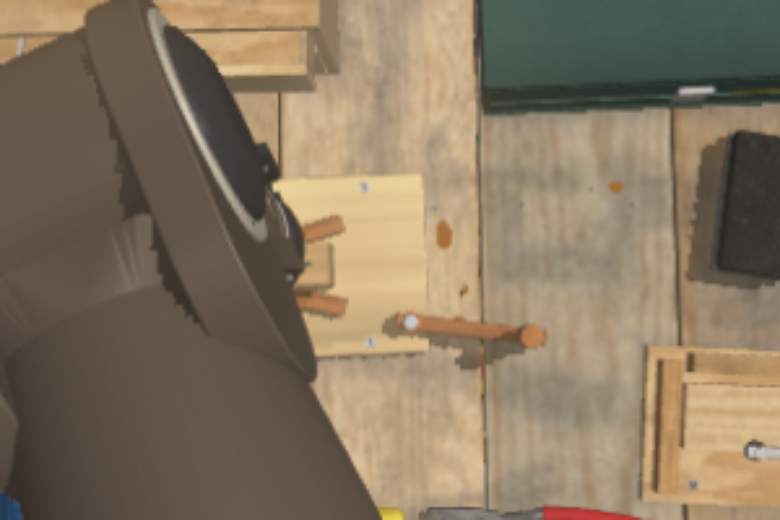

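The picture shows the gate open at about 1.7 rad, with the bar running from (408,322) to (533,336). The channel exit is clear, so I'll grip the rail.

{"name": "jog_arm", "arguments": {
  "deltas": [
    [0,0,0.0175,0,0,0],
    [0,0,0.0175,0,0,0],
    [0,0,0.0175,0,0,0],
    [0,0,0.0175,0,0,0]
  ]
}}

```text
time_s: 8.2
eef_pos: [540.7, 237.6, 198.4]
orientation: [0.0, 0.699, 0.716, 0.0]
force: [-0.5, -0.8, 0.4]
opening: 59.8
```

{"name": "jog_arm", "arguments": {
  "deltas": [
    [0,0,0,0,0,0],
    [0,0,0,0,0,0],
    [0,0,0,0,0,0],
    [0,0,0,0,0,0],
    [0,0,0,0,0,0]
  ],
  "hand": 0.2,
  "newtons": 40
}}

```text
time_s: 8.7
eef_pos: [541.0, 238.7, 199.2]
orientation: [0.0, 0.698, 0.716, 0.0]
force: [1.1, 0.5, -0.9]
opening: 31.3
```

Run:
```python
from h import *
st(); s=sensors.sense(); x,y=jw(-58-91,0)
plan([(x,y,s['eef_pos'][2]+1,91.41,8)])
```

```text
t 8.7 tcp [541.  238.7 199.2] jig [-57.9  -0.4] th 91.41 j6 1.96 F [ 1.1  0.5 -0.9] open 31.3
start [541.  238.7 199.2] 91.41
[[-0.0114,-0.0001,-0.0001,0.05,-0.02,0],[-0.0114,-0.0001,-0.0001,0,0,0],[-0.0114,-0.0001,-0.0001,0,0,0],[-0.0114,-0.0001,-0.0001,0,0,0],[-0.0114,-0.0001,-0.0001,0,0,0],[-0.0114,-0.0001,-0.0001,0,0,0],[-0.0114,-0.0001,-0.0001,0,0,0],[-0.0114,-0.0001,-0.0001,0,0,0]]
```

{"name": "jog_arm", "arguments": {
  "deltas": [
    [-0.0114,0,-0.0001,0,0,0],
    [-0.0114,0,-0.0001,0,0,0],
    [-0.0114,0,-0.0001,0,0,0],
    [-0.0114,0,-0.0001,0,0,0],
    [-0.0114,0,-0.0001,0,0,0],
    [-0.0114,0,-0.0001,0,0,0],
    [-0.0114,0,-0.0001,0,0,0],
    [-0.0114,0,-0.0001,0,0,0]
  ]
}}

```text
time_s: 9.5
eef_pos: [543.0, 146.4, 199.1]
orientation: [-0.0, 0.698, 0.716, -0.0]
force: [0.1, 0.0, -0.5]
opening: 31.6
```

{"name": "jog_arm", "arguments": {
  "deltas": [
    [0,0,0.0005,0,0,0],
    [0,0,0,0,0,0]
  ]
}}

```text
time_s: 9.7
eef_pos: [543.3, 147.0, 199.1]
orientation: [0.0, 0.699, 0.715, 0.0]
force: [0.0, -1.8, 1.7]
opening: 31.3
```

Run:
```python
from h import *
st(); c=imaging.read_camera('scene'); cv2.imwrite('pics/s3.png',cv2.resize(c['image'][150:350,120:400,::-1],None,fx=2.8,fy=2.8))
```

```text
t 9.7 tcp [543.3 147.  199.1] jig [-149.6   -0.5] th 91.36 j6 1.81 F [ 0.  -1.8  1.7] open 31.3
```

View pics/s3.png

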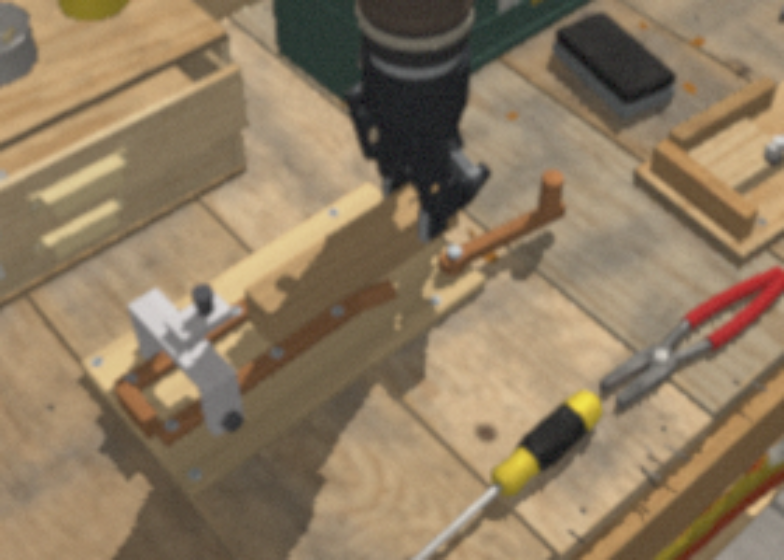

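The rail is clear of the nose: its inner end is at about (255,295), while the punch is at (203,298). I'll release it and slide the open jaws along it toward the hole end.

{"name": "jog_arm", "arguments": {
  "deltas": [
    [0,0,0,0,0,0],
    [0,0,-0.003,0,0,0],
    [0,0,0,0,0,0],
    [0,0,0,0,0,0]
  ],
  "hand": 0.6
}}

```text
time_s: 10.15
eef_pos: [543.1, 147.9, 201.8]
orientation: [-0.0, 0.698, 0.716, 0.0]
force: [0.4, 0.1, 1.5]
opening: 51.0
```

{"name": "jog_arm", "arguments": {
  "deltas": [
    [0.01,0,0,0,0,0],
    [0.015,0,0,0,0,0],
    [0.015,0,0,0,0,0],
    [0.015,0,0,0,0,0],
    [0.015,0,0,0,0,0],
    [0.015,0,0,0,0,0],
    [0.005,0,0.003,0,0,0],
    [0,0,0,0,0,0]
  ]
}}

```text
time_s: 10.95
eef_pos: [540.6, 238.5, 198.2]
orientation: [-0.0, 0.698, 0.716, -0.0]
force: [0.1, 0.0, 0.2]
opening: 51.5
```

{"name": "jog_arm", "arguments": {
  "deltas": [
    [0,0,0,0,0,0],
    [0,0,0,0,0,0],
    [0,0,0,0,0,0],
    [0,0,0,0,0,0],
    [0,0,0,0,0,0]
  ],
  "hand": 0.2,
  "newtons": 50
}}

```text
time_s: 11.45
eef_pos: [540.9, 237.1, 198.8]
orientation: [0.0, 0.699, 0.716, -0.0]
force: [-0.2, -0.5, -0.1]
opening: 31.3
```

Run:
```python
from h import *
st(); s=sensors.sense(); p=s['eef_pos']; t=th_of(rot(s['orientation']))
plan([(p[0],p[1],p[2]+95,t,5),(460,140,p[2]+95,t+30,4),(460,140,p[2]+95,t+150,16),(*jw(-172+30,0),p[2]+95,91.41+180,5)])
```

```text
t 11.45 tcp [540.9 237.1 198.8] jig [-59.6  -0.3] th 91.38 j6 1.96 F [-0.2 -0.5 -0.1] open 31.3
start [540.9 237.1 198.8] 91.38
[[0,0,-0.019,0,0.03,0],[0,0,-0.019,0,0,0],[0,0,-0.019,0,0,0],[0,0,-0.019,0,0,0],[0,0,-0.019,0,0,0],[-0.0238,-0.0208,0,0,0,-7.5],[-0.0209,-0.0237,0,0,0,-7.5],[-0.0176,-0.0262,0,0,0,-7.5]]
[[-0.014,-0.0283,0,0,0,-7.5],[0,0,0,0,0,-7.5],[0,0,0,0,0,-7.5],[0,0,0,0,0,-7.5],[0,0,0,0,0,-7.5],[0,0,0,0,0,-7.5],[0,0,0,0,0,-7.5],[0,0,0,0,0,-7.5]]
[[0,0,0,0,0,-7.5],[0,0,0,0,0,-7.5],[0,0,0,0,0,-7.5],[0,0,0,0,0,-7.5],[0,0,0,0,0,-7.5],[0,0,0,0,0,-7.5],[0,0,0,0,0,-7.5],[0,0,0,0,0,-7.5]]
[[0,0,0,0,0,-7.5],[-0.0105,-0.0131,0,0,0,-6.01],[-0.0091,-0.0141,0,0,0,-6.01],[-0.0075,-0.015,0,0,0,-6.01],[-0.0059,-0.0157,0,0,0,-6.01],[-0.0042,-0.0162,0,0,0,-6.01]]
```

{"name": "jog_arm", "arguments": {
  "deltas": [
    [0,0,-0.019,0,0,0],
    [0,0,-0.019,0,0,0],
    [0,0,-0.019,0,0,0],
    [0,0,-0.019,0,0,0],
    [0,0,-0.019,0,0,0],
    [-0.0238,-0.0208,0,0,0,-7.5],
    [-0.0209,-0.0237,0,0,0,-7.5],
    [-0.0176,-0.0262,0,0,0,-7.5]
  ]
}}

```text
time_s: 12.25
eef_pos: [479.5, 163.8, 293.6]
orientation: [-0.0, 0.543, 0.84, -0.0]
force: [0.2, -0.2, -0.8]
opening: 31.1
```

{"name": "jog_arm", "arguments": {
  "deltas": [
    [-0.014,-0.0283,0,0,0,-7.5],
    [0,0,0,0,0,-7.5],
    [0,0,0,0,0,-7.5],
    [0,0,0,0,0,-7.5],
    [0,0,0,0,0,-7.5],
    [0,0,0,0,0,-7.5],
    [0,0,0,0,0,-7.5],
    [0,0,0,0,0,-7.5]
  ]
}}

```text
time_s: 13.05
eef_pos: [459.9, 140.2, 293.6]
orientation: [-0.0, 0.051, 0.999, -0.0]
force: [1.2, 0.4, -1.0]
opening: 31.0
```

{"name": "jog_arm", "arguments": {
  "deltas": [
    [0,0,0,0,0,-7.5],
    [0,0,0,0,0,-7.5],
    [0,0,0,0,0,-7.5],
    [0,0,0,0,0,-7.5],
    [0,0,0,0,0,-7.5],
    [0,0,0,0,0,-7.5],
    [0,0,0,0,0,-7.5],
    [0,0,0,0,0,-7.5]
  ]
}}

```text
time_s: 13.85
eef_pos: [460.0, 140.2, 293.6]
orientation: [-0.0, -0.456, 0.89, 0.0]
force: [-0.1, -0.3, -0.6]
opening: 31.1
```

Run:
```python
from h import *
st(); s=sensors.sense(); p=s['eef_pos']
for n in ['top','scene']:
    c=imaging.read_camera(n)
    for k in ['cross','hole']:
        for r in landmark_of(n,k)[:1]: print(n,k,round(r['score'],2),atz(c,r['xy'],p[2]-198.8+52).round(1))
plan([(*jw(-137,0),p[2],91.41+180,6),(*jw(-137,0),p[2],91.41+180,1)])
```

```text
t 13.85 tcp [460.  140.2 293.6] jig [-154.4   83. ] th -125.79 j6 -0.65 F [-0.1 -0.3 -0.6] open 31.1
top cross 0.92 [513.4 213.8 146.8]
scene cross 0.82 [517.9 214.9 146.8]
scene hole 0.86 [447.3 117.7 146.8]
start [460.  140.3 293.8] -126.21
[[-0.0107,-0.0092,0,0.01,-0.01,-6.27],[-0.0097,-0.0103,0,0,0,-6.27],[-0.0085,-0.0113,0,0,0,-6.27],[-0.0072,-0.0121,0,0,0,-6.27],[-0.0058,-0.0129,0,0,0,-6.27],[-0.0044,-0.0134,0,0,0,-6.27],[0,0,0,0,0,0]]
```

Run:
```python
from h import *
a=imaging.read_camera('scene');print([(k,landmark_of('scene',k)[:1]) for k in['cross','hole']])
b=imaging.read_camera('top');print([(k,landmark_of('top',k)[:2]) for k in['cross','hole']])
A=cv2.resize(a['image'][130:280,140:300,::-1],None,fx=2.5,fy=2.5);B=cv2.resize(b['image'][150:300,130:290,::-1],None,fx=2.5,fy=2.5)
cv2.imwrite('pics/d4.png',np.hstack([A,B]))
```

```text
[('cross', [{'xy': [248.1, 213.2], 'score': 0.59}]), ('hole', [{'xy': [314.7, 209.0], 'score': 0.78}])]
[('cross', [{'xy': [213.2, 232.4], 'score': 0.76}]), ('hole', [{'xy': [159.0, 223.4], 'score': 0.57}])]
```

View pics/d4.png

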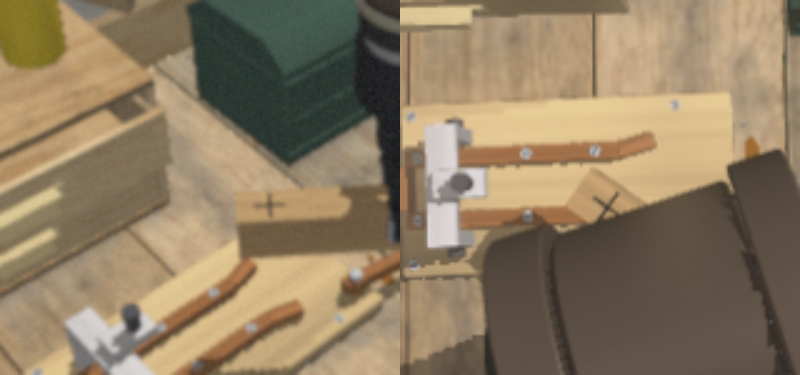

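The rail is held level with the cross on top, at scene pixel (248,212) and top pixel (213,233). I'll triangulate the cross from the two.

Run:
```python
from h import *
a=imaging.read_camera('scene');b=imaging.read_camera('top')
def tri(p,q):
    o1,d1=ray(a,p);o2,d2=ray(b,q)
    t=np.linalg.lstsq(np.c_[d1,-d2],o2-o1,rcond=None)[0]
    return ((o1+d1*t[0]+o2+d2*t[1])/2).round(1),(o1+d1*t[0]-o2-d2*t[1]).round(1)
X,e=tri((248.1,212.3),(213,232.8)); print(X,e)
s=sensors.sense();p=s['eef_pos'];th=np.radians(th_of(rot(s['orientation'])));f=-np.array([np.cos(th),np.sin(th)])
for P in (X,atz(b,(213,232.8),147),atz(a,(248.1,212.3),147)):
    d=P[:2]-p[:2]; print('along',d@f,'lat',d@[-f[1],f[0]])
```

```text
[517.3 217.7 145.3] [1.2 1.2 0.2]
along 96.21469598051574 lat -0.6376183694238462
along 95.13905896969797 lat -0.6245572254222373
along 97.06218845856135 lat 0.7851056460532152
```

{"name": "jog_arm", "arguments": {
  "deltas": [
    [-0.0107,-0.0092,0,0,0,-6.27],
    [-0.0097,-0.0103,0,0,0,-6.27],
    [-0.0085,-0.0113,0,0,0,-6.27],
    [-0.0072,-0.0121,0,0,0,-6.27],
    [-0.0058,-0.0129,0,0,0,-6.27],
    [-0.0044,-0.0134,0,0,0,-6.27],
    [0,0,0,0,0,0]
  ]
}}

```text
time_s: 15.25
eef_pos: [543.8, 160.2, 293.4]
orientation: [-0.0, 0.717, -0.697, 0.0]
force: [-0.3, -0.4, -1.1]
opening: 31.0
```

Run:
```python
from h import *
st()
plan([(*jw(-137,-.4),240,271.4,3),(*jw(-137,-.4),201.5,271.4,5)])
```

```text
t 15.25 tcp [543.8 160.2 293.4] jig [-136.4   -1.3] th -88.45 j6 -1.31 F [-0.3 -0.4 -1.1] open 31.0
start [543.8 160.2 293.4] -88.45
[[0.0002,0.0003,0.0178,-0.02,0.01,0.05],[0.0002,0.0003,0.0178,0,0,0.05],[0.0002,0.0003,0.0178,0,0,0.05],[0,0,0.0077,0,0,0],[0,0,0.0077,0,0,0],[0,0,0.0077,0,0,0],[0,0,0.0077,0,0,0],[0,0,0.0077,0,0,0]]
```

{"name": "jog_arm", "arguments": {
  "deltas": [
    [0.0002,0.0003,0.0178,0,0,0.05],
    [0.0002,0.0003,0.0178,0,0,0.05],
    [0.0002,0.0003,0.0178,0,0,0.05],
    [0,0,0.0077,0,0,0],
    [0,0,0.0077,0,0,0],
    [0,0,0.0077,0,0,0],
    [0,0,0.0077,0,0,0],
    [0,0,0.0077,0,0,0]
  ]
}}

```text
time_s: 16.05
eef_pos: [541.8, 159.3, 201.8]
orientation: [-0.0, 0.715, -0.699, 0.0]
force: [-0.4, 0.0, -1.4]
opening: 31.3
```

Run:
```python
from h import *
st()
c=imaging.read_camera('scene'); cv2.imwrite('pics/s5.png',cv2.resize(c['image'][190:320,140:310,::-1],None,fx=4,fy=4))
x=540.9;y=235.4
plan([(x,y,200.3,271.4,7)])
```

```text
t 16.05 tcp [541.8 159.3 201.8] jig [-137.3    0.7] th -88.63 j6 -1.31 F [-0.4  0.  -1.4] open 31.3
start [541.6 159.3 200.5] -88.65
[[-0.0109,-0.0002,0,0.02,-0.01,-0.01],[-0.0109,-0.0002,0,0,0,-0.01],[-0.0109,-0.0002,0,0,0,-0.01],[-0.0109,-0.0002,0,0,0,-0.01],[-0.0109,-0.0002,0,0,0,-0.01],[-0.0109,-0.0002,0,0,0,-0.01],[-0.0109,-0.0002,0,0,0,-0.01]]
```

View pics/s5.png

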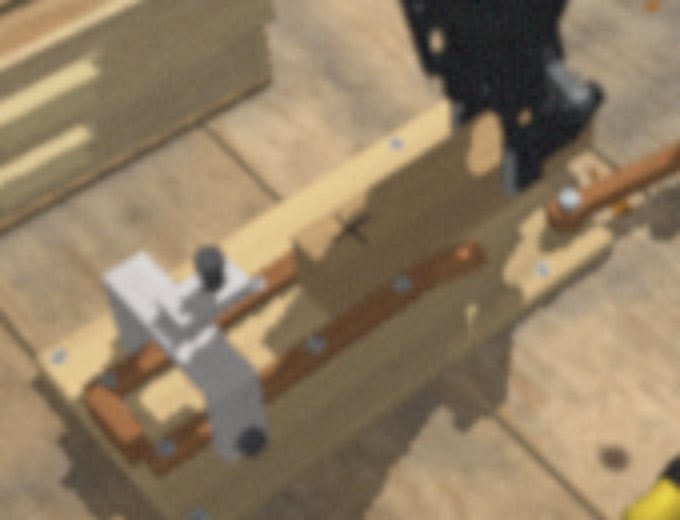

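The rail is between the fences with the cross on top at (352,228), short of the punch at (208,270). I'll slide it in.

{"name": "jog_arm", "arguments": {
  "deltas": [
    [-0.0105,-0.0002,0,0,0,0],
    [-0.0105,-0.0002,0,0,0,0],
    [-0.0105,-0.0002,0,0,0,0],
    [-0.0105,-0.0002,0,0,0,0],
    [-0.0105,-0.0002,0,0,0,0],
    [-0.0105,-0.0002,0,0,0,0],
    [-0.0105,-0.0002,0,0,0,0],
    [0,0,0,0,0,0]
  ]
}}

```text
time_s: 16.9
eef_pos: [541.3, 234.2, 201.9]
orientation: [-0.0, 0.716, -0.698, -0.0]
force: [0.2, -0.3, -1.8]
opening: 30.7
```

Run:
```python
from h import *
st();c=imaging.read_camera('scene');st()
for k in ['cross','hole','punch_tip','bridge_top']:
    for r in landmark_of('scene',k)[:2]: print(k,round(r['score'],2),np.round(r['xy'],1),wj(atz(c,r['xy'],dict(punch_tip=56,bridge_top=67).get(k,52.5))).round(1))
cv2.imwrite('pics/s6.png',cv2.resize(c['image'][210:310,140:280,::-1],None,fx=5,fy=5,interpolation=cv2.INTER_CUBIC))
```

```text
t 16.9 tcp [541.3 234.2 201.9] jig [-62.4  -0.6] th -88.53 j6 -1.19 F [ 0.2 -0.3 -1.8] open 30.7
t 16.95 tcp [541.2 233.5 201.8] jig [-63.1  -0.6] th -88.55 j6 -1.19 F [ 0.7 -0.5 -1.2] open 31.3
cross 0.88 [198.7 267.4] [31.1  1.2]
cross 0.49 [281.4 229.2] [-154.6   35.5]
hole 0.79 [246.9 234.7] [-91.2  -1. ]
hole 0.35 [280.2 233. ] [-145.4   41.6]
punch_tip 0.85 [193.5 267.4] [39.6 -3. ]
bridge_top 0.79 [183.8 272.1] [63.   1.7]
```

View pics/s6.png

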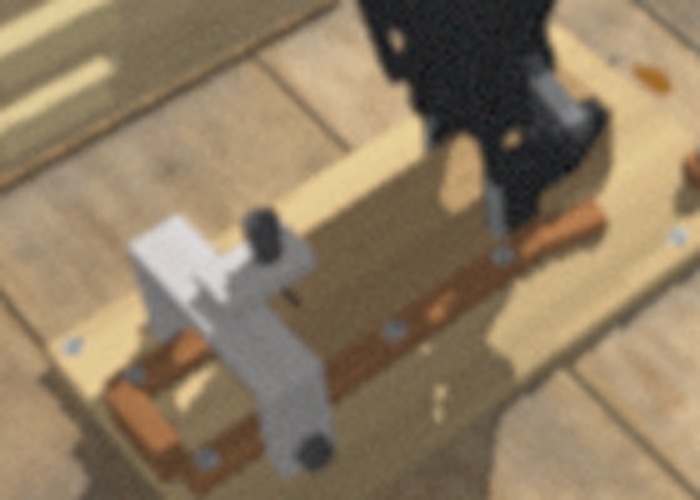

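{"name": "jog_arm", "arguments": {
  "deltas": [
    [0,0,0.0015,0,0,0],
    [0,0,0.0012,0,0,0],
    [0,0,0,0,0,0]
  ]
}}

```text
time_s: 17.45
eef_pos: [541.3, 232.5, 199.0]
orientation: [0.0, 0.715, -0.699, -0.0]
force: [-0.3, -0.3, -0.7]
opening: 31.2
```

{"name": "jog_arm", "arguments": {
  "deltas": [
    [0,0,0,0,0,0],
    [0,0,0,0,0,0],
    [0,0,0,0,0,0],
    [0,0,0,0,0,0]
  ],
  "hand": 0.6
}}

```text
time_s: 17.85
eef_pos: [541.3, 232.9, 199.3]
orientation: [-0.0, 0.716, -0.698, 0.0]
force: [1.1, 0.3, 0.0]
opening: 51.0
```

Run:
```python
from h import *
st();s=sensors.sense();p=s['eef_pos']
plan([(p[0],p[1],275,271.4,4),(400,0,300,262,10)])
```

```text
t 17.85 tcp [541.3 232.9 199.3] jig [-63.8  -0.7] th -88.61 j6 -1.19 F [1.1 0.3 0. ] open 51.0
start [541.3 232.9 199.3] -88.61
[[0,0,-0.0189,-0.02,0.01,0],[0,0,-0.0189,0,0,0],[0,0,-0.0189,0,0,0],[0,0,-0.0189,0,0,0],[0.0229,0.0147,-0.0025,0,0,0.94],[0.0232,0.0143,-0.0025,0,0,0.94],[0.0234,0.0139,-0.0025,0,0,0.94],[0.0236,0.0136,-0.0025,0,0,0.94]]
[[0.0238,0.0132,-0.0025,0,0,0.94],[0.0241,0.0128,-0.0025,0,0,0.94],[0.0243,0.0124,-0.0025,0,0,0.94],[0.0245,0.012,-0.0025,0,0,0.94],[0.0247,0.0116,-0.0025,0,0,0.94],[0.0248,0.0112,-0.0025,0,0,0.94]]
```

{"name": "jog_arm", "arguments": {
  "deltas": [
    [0,0,-0.0189,0,0,0],
    [0,0,-0.0189,0,0,0],
    [0,0,-0.0189,0,0,0],
    [0,0,-0.0189,0,0,0],
    [0.0229,0.0147,-0.0025,0,0,0.94],
    [0.0232,0.0143,-0.0025,0,0,0.94],
    [0.0234,0.0139,-0.0025,0,0,0.94],
    [0.0236,0.0136,-0.0025,0,0,0.94]
  ]
}}

```text
time_s: 18.65
eef_pos: [484.1, 139.0, 285.0]
orientation: [0.0, -0.692, 0.722, -0.0]
force: [0.2, -0.2, 0.2]
opening: 51.2
```

{"name": "jog_arm", "arguments": {
  "deltas": [
    [0.0238,0.0132,-0.0025,0,0,0.94],
    [0.0241,0.0128,-0.0025,0,0,0.94],
    [0.0243,0.0124,-0.0025,0,0,0.94],
    [0.0245,0.012,-0.0025,0,0,0.94],
    [0.0247,0.0116,-0.0025,0,0,0.94],
    [0.0248,0.0112,-0.0025,0,0,0.94]
  ]
}}

```text
time_s: 19.25
eef_pos: [398.9, -0.8, 300.1]
orientation: [0.0, -0.656, 0.755, -0.0]
force: [1.0, 0.6, 0.2]
opening: 51.0
```

Run:
```python
from h import *
st();c=imaging.read_camera('top')
for k in ['cross','hole','punch_tip','bridge_top','gate_peg']:
    for r in landmark_of('top',k)[:2]: print(k,round(r['score'],2),np.round(r['xy'],1),wj(atz(c,r['xy'],dict(punch_tip=56,bridge_top=67,gate_peg=62).get(k,52))).round(1))
cv2.imwrite('pics/t7.png',cv2.resize(c['image'][175:275,120:280,::-1],None,fx=5,fy=5,interpolation=cv2.INTER_CUBIC))
```

```text
t 19.25 tcp [398.9  -0.8 300.1] jig [-293.8  147.4] th -98.04 j6 -1.43 F [1.  0.6 0.2] open 51.0
cross 0.71 [161.4 222.8] [31.8 -2.5]
hole 0.94 [227.4 221.1] [-95.5  -0.1]
punch_tip 0.93 [159.9 221.4] [33.7 -5. ]
punch_tip 0.61 [163.8 223.9] [26.3  0.1]
bridge_top 0.29 [227.7 224. ] [-97.3   6.3]
gate_peg 0.73 [302.5 247.7] [-236.6   57.3]
```

View pics/t7.png

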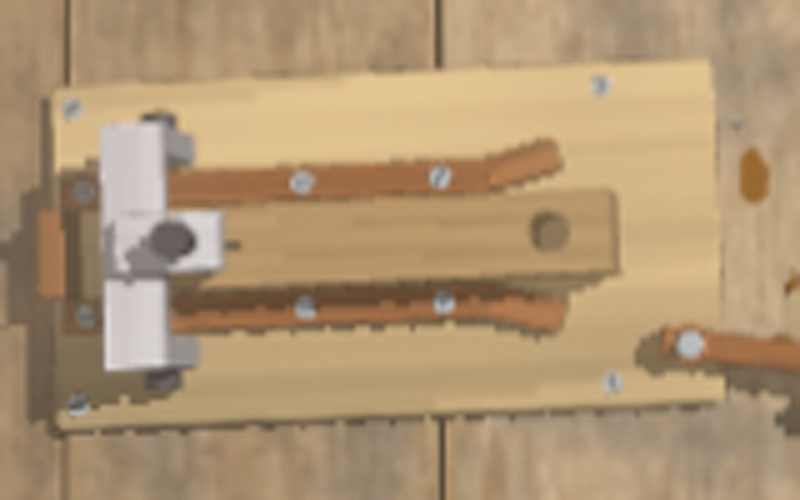

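Run:
```python
from h import *
c=imaging.read_camera('top')
P=lambda x,y,z: wj(atz(c,(120+(x+.5)/5-.5,175+(y+.5)/5-.5),z)).round(1)
print('hole',P(549,231,52),'tip',P(241,245,52),'end',P(613,191,52),P(617,272,52),'punch',P(172,240,96), 'inner',P(82,240,52))
print('nose',P(223,241,77),'br',P(165,123,67),P(102,240,67))
```

```text
hole [-99.4  -0.5] tip [19.5 -0.4] end [-124.6  -14.8] [-124.9   16.4] punch [34.8 -0.7] inner [81.2 -5. ]
nose [20.5 -0.7] br [ 44.  -47.2] [69.1 -3.7]
```

Measured in the jig frame, the cross sits at x ≈ 30.8 (hole at (549,231), visible stroke tip at (241,245)) and the punch at ≈ 34.6. The rail is about 3.8 mm short, so I'll regrip it and move it in.

Run:
```python
from h import *
plan([(541.2,233,275,271.4,8),(541.2,233,199.3,271.4,4)])
```

```text
start [4.001e+02 4.000e-01 2.998e+02] -97.97
[[-0.0312,-0.0134,0.0031,-0.01,0.01,-1.17],[-0.031,-0.0141,0.0031,0,0,-1.17],[-0.0307,-0.0147,0.0031,0,0,-1.17],[-0.0304,-0.0153,0.0031,0,0,-1.17],[-0.03,-0.0159,0.0031,0,0,-1.17],[-0.0297,-0.0166,0.0031,0,0,-1.17],[-0.0294,-0.0172,0.0031,0,0,-1.17],[-0.029,-0.0178,0.0031,0,0,-1.17]]
[[0,0,0.0189,0,0,0],[0,0,0.0189,0,0,0],[0,0,0.0189,0,0,0],[0,0,0.0189,0,0,0]]
```

{"name": "jog_arm", "arguments": {
  "deltas": [
    [-0.0312,-0.0134,0.0031,0,0,-1.17],
    [-0.031,-0.0141,0.0031,0,0,-1.17],
    [-0.0307,-0.0147,0.0031,0,0,-1.17],
    [-0.0304,-0.0153,0.0031,0,0,-1.17],
    [-0.03,-0.0159,0.0031,0,0,-1.17],
    [-0.0297,-0.0166,0.0031,0,0,-1.17],
    [-0.0294,-0.0172,0.0031,0,0,-1.17],
    [-0.029,-0.0178,0.0031,0,0,-1.17]
  ]
}}

```text
time_s: 20.4
eef_pos: [541.7, 235.0, 274.2]
orientation: [0.0, 0.716, -0.698, -0.0]
force: [0.5, 0.2, 0.3]
opening: 51.1
```

{"name": "jog_arm", "arguments": {
  "deltas": [
    [0,0,0,0,0,0],
    [0,0,0.0189,0,0,0],
    [0,0,0.0189,0,0,0],
    [0,0,0.0189,0,0,0],
    [0,0,0.0189,0,0,0]
  ]
}}

```text
time_s: 20.9
eef_pos: [540.7, 232.9, 198.4]
orientation: [0.0, 0.716, -0.699, -0.0]
force: [0.1, -0.0, -0.6]
opening: 50.9
```

{"name": "jog_arm", "arguments": {
  "deltas": [
    [0,0,0,0,0,0],
    [0,0,0,0,0,0],
    [0,0,0,0,0,0],
    [0,0,0,0,0,0],
    [0,0,0,0,0,0]
  ],
  "hand": 0.2,
  "newtons": 40
}}

```text
time_s: 21.4
eef_pos: [541.3, 232.6, 200.2]
orientation: [-0.001, 0.715, -0.699, 0.0]
force: [1.4, 1.2, -0.8]
opening: 31.1
```

{"name": "jog_arm", "arguments": {
  "deltas": [
    [-0.001,0,0,0,0,0],
    [-0.001,0,0,0,0,0],
    [-0.001,0,0,0,0,0],
    [-0.0008,0,0,0,0,0],
    [0,0,0,0,0,0],
    [0,0,0,0,0,0]
  ]
}}

```text
time_s: 22.0
eef_pos: [541.0, 236.4, 199.3]
orientation: [0.0, 0.715, -0.699, -0.0]
force: [0.4, 0.8, -1.4]
opening: 31.5
```

{"name": "jog_arm", "arguments": {
  "deltas": [
    [0,0,0,0,0,0],
    [0,0,0,0,0,0],
    [0,0,0,0,0,0]
  ],
  "hand": 0.6
}}

```text
time_s: 22.3
eef_pos: [541.1, 236.4, 199.6]
orientation: [-0.0, 0.715, -0.699, 0.0]
force: [-0.7, -0.3, 0.6]
opening: 51.3
```

Run:
```python
from h import *
st();s=sensors.sense();p=s['eef_pos']
plan([(p[0],p[1],275,271.4,4),(400,0,300,262,8)])
```

```text
t 22.3 tcp [541.1 236.4 199.6] jig [-60.3  -0.5] th -88.66 j6 -1.18 F [-0.7 -0.3  0.6] open 51.3
start [541.1 236.4 199.6] -88.66
[[0,0,-0.0189,-0.02,0.01,-0.02],[0,0,-0.0189,0,0,-0.02],[0,0,-0.0189,0,0,-0.02],[0,0,-0.0189,0,0,-0.02],[0.0291,0.0183,-0.0031,0,0,1.18],[0.0295,0.0177,-0.0031,0,0,1.18],[0.0298,0.0171,-0.0031,0,0,1.17],[0.0302,0.0165,-0.0031,0,0,1.18]]
[[0.0305,0.0159,-0.0031,0,0,1.18],[0.0308,0.0153,-0.0031,0,0,1.17],[0.0311,0.0146,-0.0031,0,0,1.18],[0.0314,0.014,-0.0031,0,0,1.18]]
```

{"name": "jog_arm", "arguments": {
  "deltas": [
    [0,0,-0.0189,0,0,0],
    [0,0,-0.0189,0,0,0],
    [0,0,-0.0189,0,0,0],
    [0,0,-0.0189,0,0,0],
    [0.0291,0.0183,-0.0031,0,0,1.18],
    [0.0295,0.0177,-0.0031,0,0,1.18],
    [0.0298,0.0171,-0.0031,0,0,1.17],
    [0.0302,0.0165,-0.0031,0,0,1.18]
  ]
}}

```text
time_s: 23.1
eef_pos: [469.7, 117.3, 287.6]
orientation: [0.0, -0.686, 0.728, -0.0]
force: [1.1, 0.4, -0.3]
opening: 50.8
```

{"name": "jog_arm", "arguments": {
  "deltas": [
    [0.0305,0.0159,-0.0031,0,0,1.18],
    [0.0308,0.0153,-0.0031,0,0,1.17],
    [0.0311,0.0146,-0.0031,0,0,1.18],
    [0.0314,0.014,-0.0031,0,0,1.18]
  ]
}}

```text
time_s: 23.5
eef_pos: [398.9, -0.7, 300.1]
orientation: [0.0, -0.655, 0.755, -0.0]
force: [1.2, -0.5, -0.4]
opening: 51.3
```

Run:
```python
from h import *
st();c=imaging.read_camera('top');im=c['image'][:,:,::-1]
for k in ['hole','punch_tip','gate_peg']:
    for r in landmark_of('top',k)[:1]: print(k,round(r['score'],2),np.round(r['xy'],1),wj(atz(c,r['xy'],dict(punch_tip=56,gate_peg=62).get(k,52))).round(1))
a=cv2.resize(im[205:245,140:250],None,fx=7,fy=7,interpolation=cv2.INTER_CUBIC)
d=imaging.read_camera('scene');b=cv2.resize(d['image'][230:290,160:270,::-1],None,fx=5,fy=5,interpolation=cv2.INTER_CUBIC)
b=cv2.copyMakeBorder(b,0,0,0,770-550,cv2.BORDER_CONSTANT)
cv2.imwrite('pics/t8.png',np.vstack([a,b]))
```

```text
t 23.5 tcp [398.9  -0.7 300.1] jig [-293.8  147.5] th -98.11 j6 -1.43 F [ 1.2 -0.5 -0.4] open 51.3
hole 0.89 [225.7 225.2] [-91.9   7.6]
punch_tip 0.72 [157.4 221.6] [38.5 -4.9]
gate_peg 0.75 [303.9 247.5] [-239.3   57. ]
```

View pics/t8.png

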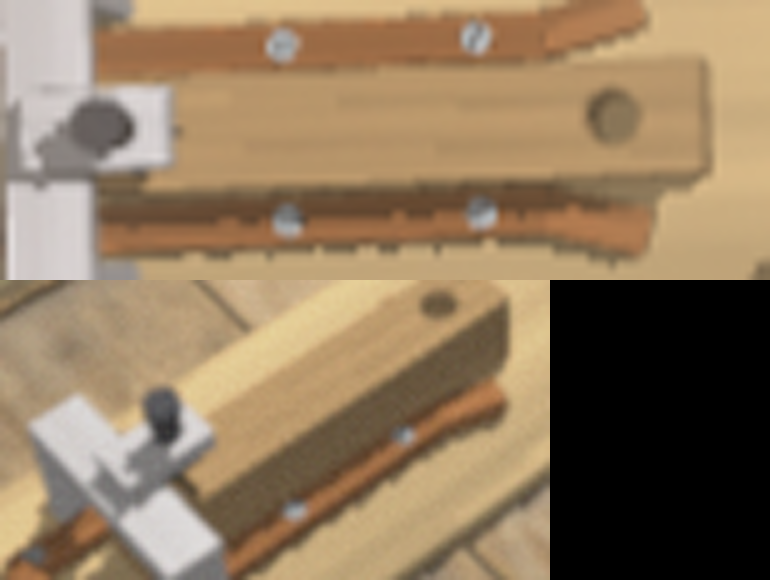

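Run:
```python
from h import *
c=imaging.read_camera('top');d=imaging.read_camera('scene')
P=lambda x,y,z: wj(atz(c,(140+(x+.5)/7-.5,205+(y+.5)/7-.5),z)).round(1)
Q=lambda x,y,z: wj(atz(d,(160+(x+.5)/5-.5,230+(y-280+.5)/5-.5),z)).round(1)
print('hole',P(613,115,52),'tip',P(181,130,52),'end',P(706,58,52),P(709,170,52),'punch',P(100,127,96),'nose',P(172,125,77))
print('scene hole',Q(438,305,52),'stroke end',Q(187,483,52),'head',Q(161,397,96),'nose corner',Q(213,437,77),Q(173,480,77),'end corner',Q(508,298,52),'bridge',Q(85,395,67),Q(28,427,67),Q(222,545,67))
```

```text
hole [-95.   -0.3] tip [24.1 -1.5] end [-121.1  -14.9] [-120.8   15.9] punch [35.1 -0.5] nose [20.6 -1.4]
scene hole [-92.1  -1.2] stroke end [37.2  4.1] head [36.8 -4. ] nose corner [26.3 10.5] [48.8 16.9] end corner [-116.1   15.3] bridge [ 47.1 -46.4] [ 71.8 -47.7] [49.1 45.8]
```

The cross is at jig x ≈ 35.0 and the punch at ≈ 34.9, and the scene camera agrees to within about 0.5 mm. The rail is flat between the fences. Now I'll close the gate.

Run:
```python
from h import *
G=lambda a:jw(-152-90*np.sin(a),46-90*np.cos(a))
a0=1.69; t=lambda a:361.4-np.degrees(a)
w=[(*G(a0),290,t(a0),4),(*G(a0),208,t(a0),4)]
n=18
for i in range(1,n+1):
    a=a0+(-0.02-a0)*i/n; w.append((*G(a),208,t(a),1))
plan(w)
```

```text
start [400.3   0.8 299.8] -98.02
[[-0.0162,-0.0199,0.0025,-0.02,0.01,-0.65],[-0.016,-0.0201,0.0024,0,0,-0.65],[-0.0158,-0.0203,0.0024,0,0,-0.65],[-0.0155,-0.0205,0.0024,0,0,-0.65],[0,0,0.0205,0,0,0],[0,0,0.0205,0,0,0],[0,0,0.0205,0,0,0],[0,0,0.0205,0,0,0]]
[[-0.0004,-0.0085,0,0,0,-5.44],[-0.0004,-0.0085,0,0,0,-5.44],[-0.0004,-0.0085,0,0,0,-5.44],[-0.0004,-0.0085,0,0,0,-5.44],[-0.0004,-0.0085,0,0,0,-5.44],[-0.0004,-0.0085,0,0,0,-5.44],[-0.0004,-0.0085,0,0,0,-5.44],[-0.0004,-0.0085,0,0,0,-5.44]]
[[-0.0004,-0.0085,0,0,0,-5.44],[-0.0004,-0.0085,0,0,0,-5.44],[-0.0004,-0.0085,0,0,0,-5.44],[-0.0004,-0.0085,0,0,0,-5.44],[-0.0004,-0.0085,0,0,0,-5.44],[-0.0004,-0.0085,0,0,0,-5.44],[-0.0004,-0.0085,0,0,0,-5.44],[-0.0004,-0.0085,0,0,0,-5.44]]
[[-0.0004,-0.0085,0,0,0,-5.44],[-0.0004,-0.0085,0,0,0,-5.44]]
```

{"name": "jog_arm", "arguments": {
  "deltas": [
    [-0.0162,-0.0199,0.0025,0,0,-0.65],
    [-0.016,-0.0201,0.0024,0,0,-0.65],
    [-0.0158,-0.0203,0.0024,0,0,-0.65],
    [-0.0155,-0.0205,0.0024,0,0,-0.65],
    [0,0,0,0,0,0],
    [0,0,0,0,0,0]
  ]
}}

```text
time_s: 24.45
eef_pos: [488.2, 54.3, 289.3]
orientation: [-0.001, -0.673, 0.739, 0.001]
force: [-0.7, 0.2, 0.3]
opening: 51.3
```

{"name": "jog_arm", "arguments": {
  "deltas": [
    [0,0,0.0205,0,0,0],
    [0,0,0.0205,0,0,0],
    [0,0,0.0205,0,0,0],
    [0,0,0.0205,0,0,0],
    [0,0,0,0,0,0]
  ]
}}

```text
time_s: 24.95
eef_pos: [486.0, 53.0, 205.7]
orientation: [-0.002, -0.673, 0.74, 0.001]
force: [-0.3, -0.3, -0.1]
opening: 51.1
```

{"name": "jog_arm", "arguments": {
  "deltas": [
    [0,0,0,0,0,0],
    [0,0,0,0,0,0],
    [0,0,0,0,0,0]
  ],
  "hand": 0.3
}}

```text
time_s: 25.25
eef_pos: [488.3, 53.3, 209.3]
orientation: [0.001, -0.672, 0.74, -0.001]
force: [0.9, 0.8, 0.1]
opening: 25.3
```

{"name": "jog_arm", "arguments": {
  "deltas": [
    [-0.0004,-0.0085,0,0,0,-5.44],
    [-0.0004,-0.0085,0,0,0,-5.44],
    [-0.0004,-0.0085,0,0,0,-5.44],
    [-0.0004,-0.0085,0,0,0,-5.44],
    [-0.0004,-0.0085,0,0,0,-5.44],
    [-0.0004,-0.0085,0,0,0,-5.44],
    [-0.0004,-0.0085,0,0,0,-5.44],
    [-0.0004,-0.0085,0,0,0,-5.44]
  ]
}}

```text
time_s: 26.05
eef_pos: [552.2, 71.8, 208.9]
orientation: [0.0, 0.9, -0.436, 0.001]
force: [0.1, -1.3, -0.4]
opening: 25.5
```

{"name": "jog_arm", "arguments": {
  "deltas": [
    [-0.0004,-0.0085,0,0,0,-5.44],
    [-0.0004,-0.0085,0,0,0,-5.44],
    [-0.0004,-0.0085,0,0,0,-5.44],
    [-0.0004,-0.0085,0,0,0,-5.44],
    [-0.0004,-0.0085,0,0,0,-5.44],
    [-0.0004,-0.0085,0,0,0,-5.44],
    [-0.0004,-0.0085,0,0,0,-5.44],
    [-0.0004,-0.0085,0,0,0,-5.44]
  ]
}}

```text
time_s: 26.85
eef_pos: [585.7, 129.4, 209.0]
orientation: [0.0, 0.997, -0.072, 0.001]
force: [0.9, -1.5, -0.7]
opening: 25.4
```

Run:
```python
from h import *
st(); s=sensors.sense(); p=s['eef_pos']
print('angle',np.arctan2(*( -(wj(p)-[-152,46]))), wj(p)-[-152,46],s['joint_positions'].round(2))
```

```text
t 26.85 tcp [585.7 129.4 209. ] jig [-168.3  -42.5] th -8.23 j6 -2.78 F [ 0.9 -1.5 -0.7] open 25.4
angle 0.18160719961720634 [-16.25268001 -88.50755062] [ 0.22  0.33 -0.22  1.02 -0.   -2.78]
```

{"name": "jog_arm", "arguments": {
  "deltas": [
    [-0.0004,-0.0085,0,0,0,-5.44],
    [0,-0.005,0,0,0,-2],
    [0,-0.002,0,0,0,0],
    [0,0,0,0,0,0]
  ]
}}

```text
time_s: 27.25
eef_pos: [586.3, 145.0, 208.4]
orientation: [-0.0, 1.0, -0.009, 0.0]
force: [0.3, 0.2, -0.4]
opening: 25.5
```

{"name": "jog_arm", "arguments": {
  "deltas": [
    [0,-0.002,0,0,0,0],
    [0,-0.001,0,0,0,0],
    [0,0,0,0,0,0]
  ]
}}

```text
time_s: 27.55
eef_pos: [586.3, 147.7, 208.1]
orientation: [-0.0, 1.0, -0.009, -0.0]
force: [-0.2, -0.5, -0.1]
opening: 25.7
```

Run:
```python
from h import *
st()
c=imaging.read_camera('scene');r=landmark_of('scene','gate_peg')[:1]
for q in r: print(q['score'],wj(atz(c,q['xy'],62)))
```

```text
t 27.55 tcp [586.3 147.7 208.1] jig [-150.   -43.6] th -1.02 j6 -2.88 F [-0.2 -0.5 -0.1] open 25.7
0.93 [-147.64052368  -45.42685363]
```

{"name": "jog_arm", "arguments": {
  "deltas": [
    [0,-0.001,0,0,0,0],
    [0,-0.001,0,0,0,0],
    [0,0,0,0,0,0]
  ]
}}

```text
time_s: 27.95
eef_pos: [586.4, 149.8, 208.1]
orientation: [-0.0, 1.0, -0.009, 0.0]
force: [0.6, 0.2, 0.3]
opening: 25.6
```

{"name": "jog_arm", "arguments": {
  "deltas": [
    [0,-0.001,0,0,0,0],
    [0,-0.0005,0,0,0,0],
    [0,0,0,0,0,0]
  ]
}}

```text
time_s: 28.25
eef_pos: [586.4, 151.4, 208.1]
orientation: [-0.0, 1.0, -0.009, -0.0]
force: [-0.2, 0.1, 0.5]
opening: 25.9
```

{"name": "jog_arm", "arguments": {
  "deltas": [
    [0,-0.001,0,0,0,0],
    [0,0,0,0,0,0]
  ]
}}

```text
time_s: 28.45
eef_pos: [586.4, 152.4, 208.1]
orientation: [-0.0, 1.0, -0.009, -0.0]
force: [0.2, -0.4, 0.3]
opening: 25.5
```

{"name": "jog_arm", "arguments": {
  "deltas": [
    [0,-0.001,0,0,0,0],
    [0,0,0,0,0,0]
  ]
}}

```text
time_s: 28.65
eef_pos: [586.4, 152.8, 208.1]
orientation: [0.001, 1.0, -0.009, 0.0]
force: [0.8, -5.8, 0.6]
opening: 25.7
```

Run:
```python
from h import *
st(); c=imaging.read_camera('scene');b=cv2.resize(c['image'][180:270,190:310,::-1],None,fx=6,fy=6,interpolation=cv2.INTER_CUBIC);cv2.imwrite('pics/g9.png',b)
for q in landmark_of('scene','gate_peg')[:1]: print(q['score'],wj(atz(c,q['xy'],62)))
```

```text
t 28.65 tcp [586.4 152.8 208.1] jig [-144.9  -43.8] th -1.02 j6 -2.87 F [ 0.8 -5.8  0.6] open 25.7
0.79 [-145.30990838  -45.03798405]
```

View pics/g9.png

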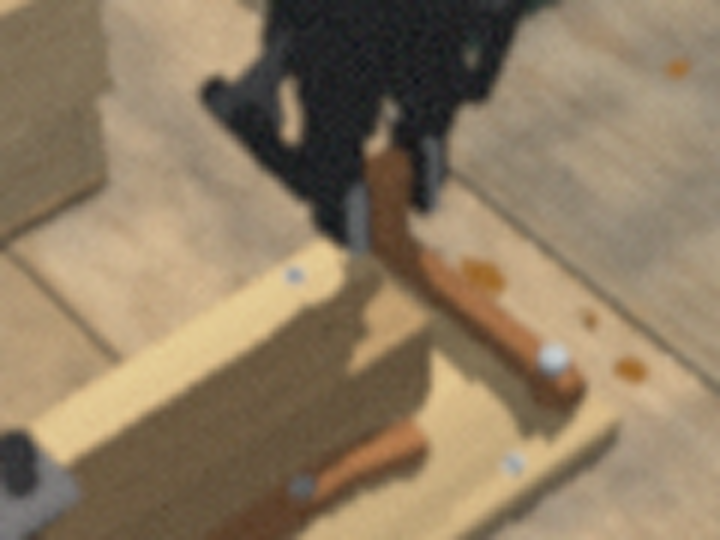

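The force rose to 5.8 N, so the bar is at its stop, and it looks square across the mouth. I'll nudge slightly more, centre the jaws, lift clear and check.

{"name": "jog_arm", "arguments": {
  "deltas": [
    [0,-0.0006,0,0,0,0],
    [0,0,0,0,0,0],
    [0,0.0022,0,0,0,0],
    [0,0.0022,0,0,0,0],
    [0,0,0,0,0,0],
    [0,0,-0.015,0,0,0],
    [0,0,-0.03,0,0,0],
    [0,0,-0.03,0,0,0]
  ]
}}

```text
time_s: 29.55
eef_pos: [586.0, 149.7, 283.3]
orientation: [-0.0, 1.0, -0.009, -0.001]
force: [-0.0, -0.5, 0.4]
opening: 25.6
```

{"name": "jog_arm", "arguments": {
  "deltas": [
    [0,0,-0.02,0,0,0],
    [-0.03,0.02,0,0,0,0],
    [-0.03,0.03,0,0,0,0],
    [-0.03,0.03,0,0,0,0],
    [-0.03,0.03,0,0,0,0],
    [-0.03,0.03,0,0,0,0],
    [-0.03,0.03,0,0,0,0],
    [0,0,0,0,0,0]
  ]
}}

```text
time_s: 30.35
eef_pos: [400.4, -11.5, 303.2]
orientation: [0.002, 1.0, -0.014, -0.001]
force: [0.4, 0.2, 0.1]
opening: 25.5
```

Run:
```python
from h import *
st();c=imaging.read_camera('top');im=c['image'][:,:,::-1]
for k in ['gate_peg','gate_pivot','sanding_block','hole','punch_tip']:
    for r in landmark_of('top',k)[:1]: w=atz(c,r['xy'],dict(hole=52,punch_tip=56,sanding_block=0).get(k,62));print(k,round(r['score'],2),w.round(1),wj(w).round(1))
cv2.imwrite('pics/t10.png',cv2.resize(im[175:275,120:280],None,fx=5,fy=5,interpolation=cv2.INTER_CUBIC))
```

```text
t 30.35 tcp [400.4 -11.5 303.2] jig [-304.6  146.2] th -1.65 j6 -3.14 F [0.4 0.2 0.1] open 25.5
gate_peg 0.85 [588.9 147.9  62. ] [-149.9  -46.1]
gate_pivot 0.91 [495.7 142.8  62. ] [-152.7   47.2]
sanding_block 0.68 [ 580.2 -124.1    0. ] [-421.6  -30.7]
hole 0.6 [540.8 209.   52. ] [-87.6   0.5]
punch_tip 0.68 [539.7 334.3  56. ] [37.7 -1.5]
```

View pics/t10.png

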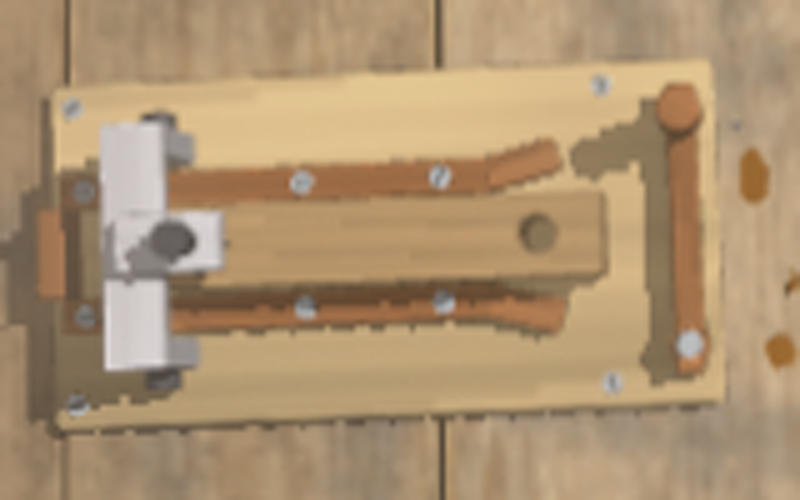

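The gate is square across the mouth, with the peg at (678,108) and the pivot at (690,343). The rail hasn't moved: hole at (538,231), with the tip of the cross stroke just showing past the nose. The robot is clear, so I'll hand the job in.

Run:
```python
from h import *
print(sensors.sense()['joint_positions'].round(4)); c=imaging.read_camera('top')
P=lambda x,y,z: wj(atz(c,(120+(x+.5)/5-.5,175+(y+.5)/5-.5),z)).round(1)
print('peg',P(678,108,62),'pivot',P(690,343,62),'hole',P(538,231,52))
m=regions_of('top','sanding_block')[0]['region'].astype(np.uint8);print(cv2.minAreaRect(cv2.findNonZero(m)))
print(order.finish_job())
```

```text
[-0.0224 -0.0808 -0.475   1.1764 -0.0047 -3.1407]
peg [-151.2  -44.7] pivot [-152.    44.9] hole [-95.1  -0.7]
((391.34326171875, 198.6594696044922), (31.140527725219727, 54.84683609008789), 8.972626686096191)
the job is handed in; nothing more can be done
None
```

I did the job in the order asked and handed it in at about 30 s of the 72 s allowed. I opened the gate and drew the rail out, then turned it end for end with the cross still on top. I slid it back in, corrected its position by 3.8 mm after a check, and pushed the gate shut until it met its stop (about 6 N).

**Last checks (jig frame):**
- **Cross and punch:** the hole is at x −95.1, which puts the cross at about 34.9. I measured the punch at about 34.8. The scene camera agreed to about 0.5 mm, and the rail's end and the cross's visible stroke tip each agreed to about 1 mm.
- **Gate:** the peg is at x −151.2 and the pivot at −152.0, so it is shut within measuring error.
- **Rail:** it lies flat and centred between the fences.
- **Bridge and sanding block:** both appear where they started, and the robot was touching nothing at the end.

**What disagreed or ran close:**
- **Hole position:** the network put the hole 3 to 8 mm off my reading of the enlarged pictures. I trusted the picture readings because they agreed with the rail's known sizes.
- **Last joint:** after the final retreat it stood at −3.1407 rad, right at its −3.14 limit.

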